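# Find the rocking pot lid and press it home

### The arm

A 7-joint arm with a two-finger parallel gripper is mounted at the origin on a cart in front of the work surface, level with it; the furniture and walls round the work are solid. World frame = base frame: x ahead of the robot, y to its left, z up, the work surface at z = 0. Lengths are in m, angles in rad, forces in N, time in s.
With the tool pointing down it reaches from about 0.35 to 0.9 m from the base axis. Payload 19.9 kg.
Tool frame: the origin (TCP) lies on the centre line of the jaws, within the pads' length; the fingertips stand 11 mm ahead of it and the grasp point (between the pads) lies 8 mm behind it (arm.tcp_to_tips is the distance from the TCP to the fingertips, in m); z points along the fingers, y is the line along which they close (so a half turn about z gives the same grasp; the last joint's range is limited). The gripper opens to 85 mm and grips with 20 to 120 N. Pads are 22 mm wide; open, the fingers measure 114 mm over their backs; the gripper's body (76 mm by 85 mm) begins 54 mm behind the grasp point. The pads swing forward as they close: fully open they stand 13 mm farther back than shut.
Start: joints at [1.27, 0.417, -0.01, 1.614, 0.005, 1.111, -0.053], TCP at [0.161, -0.604, 0.203] pointing down, gripper open.
Joint ranges: [-2.81, 2.81], [-0.39, 2.02], [-1.27, 1.25], [0.06, 2.57], [-1.19, 4.33], [0.19, 2], [-2.82, 2.82]. Speed limits (rad/s): [1.89, 1.89, 2.39, 2.39, 3.01, 3.01, 3.01].

### API

Orientations are given as [roll, pitch, yaw] about the fixed x, y, z axes, in that order (R = Rz(yaw) Ry(pitch) Rx(roll)).
In Python, from plant import state, optics, workorder, arm gives the robot as it stands.
- The arm moves only by the tool servo_tool, never from a script. Its argument "deltas" is a list of rows, each a list of 3 entries, a list of its own where there are three numbers: the shift along the tool's x, y, z in mm, then the turn, a rotation vector about the tool's x, y, z in rad, then the gripper command: -1 is fully open, 1 is shut, values between are in proportion. A call has 1 to 10 rows; each row shifts and turns the commanded pose from where the row before left it, along the tool's axes as they then stand; what a row does not reach is not made up. A row lasts 1/8 s, in which the tool goes at most 62.5 mm and 10.7 degrees, less where a joint would pass 70% of its speed; a pose out of reach is approached as far as the arm can. A call with a gripper value outside its range is refused whole. The fingers move at their own pace and stop on an object; "grip_force" is the grip in N (left out, the last holds). Time passes only in rows, so rows that do not move let the fingers close. It gives the time, the measured TCP pose, the force, the opening and the grip force at its end, in the units of the state.
- state(): the state, without advancing time (a new reading comes with each control period).
- optics.read_camera(name): name is "side" or "top" or "wrist"; returns a dict with "image" (400x640x3 uint8, red, green, blue), "range_z" (400x640 float32, m along the optical axis (not along the pixel's ray), 0 where there is no reading), "fx", "fy", "cx", "cy" (pixels), "view" (4x4, takes a point from world to camera coordinates). Camera axes: x right, y down, z forward; pixel columns grow to the right and rows downward; lengths in m; the calibration is good to about 2 mm. A picture is of the moment at which its call begins.
- workorder.close_job(): hands the job in; it is judged then, once.
The state is a dict: "t": time; "qpos": joint angles; "dq": joint speeds; "joint_torque": joint torques, N m; "eef_pos": TCP position; "tool_rot": TCP orientation; "ft_force": force on the tool from outside, world axes, zero at the start; "torque": the same for the moment, N m; "width": finger opening in m; "gripper_force": force on a finger pad.
Only numpy, scipy, OpenCV 4.12 (cv2) and the standard library are available. Lean on these libraries where they do the work, as an engineer would, in place of code of your own. Each camera call takes 0.05 s, during which the arm holds its last target. There are 200 camera calls.

### The job

One of the three wooden lids on the white pots is not seated and rocks. Press lightly with the fingertips on the rim of each lid in turn, left pot first and right pot last as you see them from the robot, to feel which one tips; only when all three have been tried, press that lid firmly down in its middle until it is fully home, flat on its pot. Only press: do not lift the lids or push them off, and leave the other things on the worktop where they are.

Things in the scene. Friction and masses are not known exactly. Their poses are not given: they have to be found in the camera images.
- lid_left: flat round wooden lid on the left pot. Origin: centre of the disc's underside; z up. All three lids are alike: loose, 0.08 kg, a disc 88 mm across and 7 mm thick with a plug 68 mm across and 8 mm deep under it, 3 mm play all round in the pot's mouth. Home, the disc lies flat on the rim, origin 70 mm above the worktop, and pressing its rim does not tip it.
- pot_left: white ceramic pot, round, 84 mm across, 70 mm high, mouth 74 mm across, standing fast on the worktop; the left one of the three as the robot sees them. Origin: centre of its underside, z up.
- lid_middle: flat round wooden lid on the middle pot. Origin: centre of the disc's underside; z up. Alike. In one pot, not always the same, a stiff stopper 16 mm across stands up under the lid's middle: that lid is 4 mm too high, and 1 to 10 N on its rim, 30 mm or more from the centre, tips it by about 0.12 rad; let go, it is level again.
- pot_middle: white ceramic pot, round, 84 mm across, 70 mm high, mouth 74 mm across, standing fast on the worktop; the middle one of the three as the robot sees them. Origin: centre of its underside, z up.
- lid_right: flat round wooden lid on the right pot. Origin: centre of the disc's underside; z up. Alike. The loose lid, whichever it is, goes home when pressed in its middle with more than about 15 N (20 N is enough): the stopper slides down and stays down. Light pressing on its rim only tips it.
- pot_right: white ceramic pot, round, 84 mm across, 70 mm high, mouth 74 mm across, standing fast on the worktop; the right one of the three as the robot sees them. Origin: centre of its underside, z up.
- salt_shaker: bystander: salt shaker, glass with grey top, 44 mm across, 90 mm high, between the left and the middle pot. Origin: centre of its underside, z up.
- honey_jar: bystander: honey jar with red lid, 62 mm across, 86 mm high, between the middle and the right pot. Origin: centre of its underside, z up.
- tuna_tin: bystander: flat tin, 86 mm across, 40 mm high, behind the pots. Origin: centre of its underside, z up.
- jam_jar: bystander: jam jar with yellow lid, 66 mm across, 100 mm high, farther back. Origin: centre of its underside, z up.
- pepper_mill: bystander: dark wooden pepper mill, 58 mm across, 170 mm high, at the right end. Origin: centre of its underside, z up.

How it is judged:
By the outcome, as a careful person would: the job done as asked, in the order asked, and still so for the second after the job is handed in, with the robot touching nothing.
It also fails if it takes over 45 s, if anything falls off the work surface, if the arm or the gripper's body presses on something with over 40 N, if the wrist force passes 120 N, or if a joint passes its speed limit or range.

## Working session

There is one attempt and no reset: what is moved stays moved. The work goes in short steps, Python scripts to look and compute and a tool call to move; the robot and the scene stay as the last step left them, time stands still between calls to the robot, and variables do not carry over. Pictures are saved under pics/ and viewed, at most 10 in all, crops included, and the job is handed in when it is done.

Besides the shell and the picture viewer there is one more tool, called after "Emit:" as a command line: name --argument value ..., lists and objects as JSON in quotes. servo_tool: Moves the arm, as the interface text tells. Its arguments: {"type":"object","properties":{"deltas":{"type":"array"},"grip_force":{"type":"number"}},"required":["deltas"]}

```bash
mkdir -p pics; python3 - <<'E'
from plant import state, optics, arm
import cv2, numpy as np
s=state(); print({k:np.round(v,3) for k,v in s.items()}, arm.tcp_to_tips)
for n in ("top","side"):
    c=optics.read_camera(n); np.savez(f"pics/{n}.npz",**c)
    cv2.imwrite(f"pics/{n}0.png",c["image"][:,:,::-1]); print(n,c["fx"],c["cx"],c["cy"],np.round(c["view"],3).tolist())
E
```

```text
{'t': np.float64(0.0), 'qpos': array([ 1.269,  0.418, -0.01 ,  1.614,  0.005,  1.111, -0.053]), 'dq': array([-0.   , -0.   , -0.   ,  0.001, -0.   ,  0.001, -0.001]), 'joint_torque': array([ 1.0000e-03, -8.6444e+01,  6.7900e-01, -4.3490e+01,  1.9000e-02,
        7.0000e-03,  0.0000e+00]), 'eef_pos': array([ 0.16 , -0.604,  0.203]), 'tool_rot': array([-3.14,  0.  ,  0.26]), 'ft_force': array([-0.076,  0.336,  0.221]), 'torque': array([-0.01 , -0.027,  0.044]), 'gripper_force': np.float64(0.0), 'width': np.float64(0.085)} 0.011
top 362.040141966107 318.60290072647905 199.14220882732923 [[-0.003, -1.0, 0.014, -0.053], [-0.987, 0.001, -0.161, 0.616], [0.161, -0.014, -0.987, 1.246], [0.0, 0.0, 0.0, 1.0]]
side 445.52125810130843 313.67154224264766 201.07380538589683 [[0.97, -0.243, 0.021, -0.611], [-0.144, -0.639, -0.755, 0.126], [0.197, 0.73, -0.655, 1.166], [0.0, 0.0, 0.0, 1.0]]
```

View pics/top0.png

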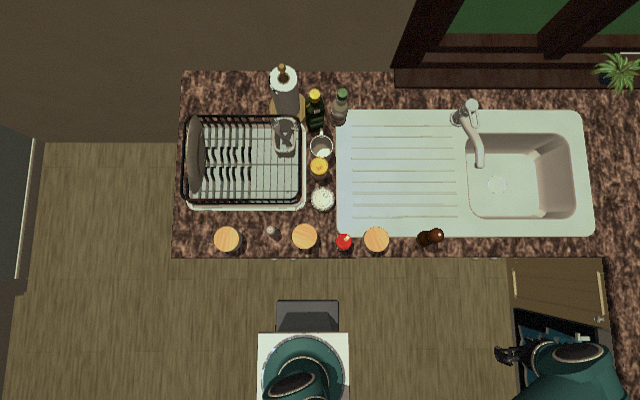

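View pics/side0.png

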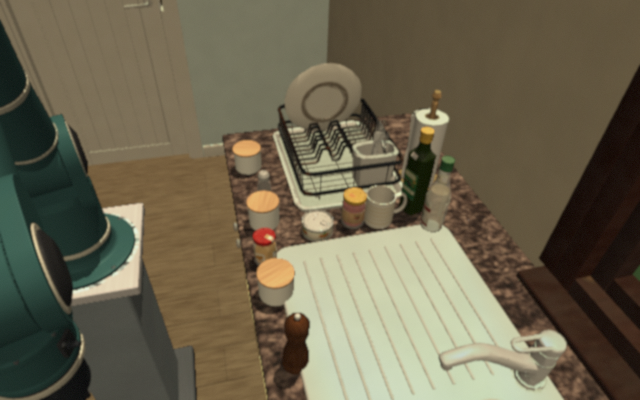

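The top view shows the lids at about (226,239), (304,236) and (376,239). The salt shaker is at (270,231), honey jar (344,242), tin (322,200) and mill (430,237). The side view shows the same row at (247,150), (263,205) and (276,275).

```bash
cat > h.py <<'E'
import numpy as np, cv2
def cast(c,u,v,z):
    V=c["view"]; R=V[:3,:3]; o=-R.T@V[:3,3]
    d=R.T@np.array([(u-c["cx"])/c["fx"],(v-c["cy"])/c["fy"],1.])
    return o+d*(z-o[2])/d[2]
def pts(c):
    v,u=np.mgrid[:400,:640]; z=c["range_z"]; 
    p=np.stack([(u-c["cx"])/c["fx"]*z,(v-c["cy"])/c["fy"]*z,z],-1)
    V=c["view"]; return (p-V[:3,3])@V[:3,:3]
def lids(c,zp=.077):
    h=cv2.cvtColor(c["image"],cv2.COLOR_RGB2HSV); P=pts(c)
    m=cv2.inRange(h,(5,70,140),(22,255,255)); m[(P[...,2]<.055)|(P[...,2]>.12)|(c["range_z"]<=0)]=0
    n,l,s,ce=cv2.connectedComponentsWithStats(m)
    for i in range(1,n):
        if s[i,4]>80:
            q=P[l==i]; print(ce[i].round(1),s[i,2:],"cast",cast(c,*ce[i],zp).round(4),"depth med",np.median(q,0).round(4),"ext",np.ptp(q,axis=0).round(3))
E
python3 - <<'E'
from h import *
for n in("top","side"):
    c=dict(np.load(f"pics/{n}.npz")); print(n); lids(c)
    P=pts(c)
    if n=="top":
        for nm,u,v in [("salt",270,231),("honey",344,242),("mill",437,236),("tuna",322,199),("jam",319,165),("rackedge",240,205)]: print(nm,P[v-2:v+3,u-2:u+3].reshape(-1,3).mean(0).round(3))
E
```

```text
top
[304.1 236. ] [ 25  25 488] cast [ 0.4825 -0.0035  0.077 ] depth med [ 0.4823 -0.0034  0.0798] ext [0.082 0.083 0.015]
[225.7 238.8] [ 25  25 492] cast [0.4736 0.2653 0.077 ] depth med [0.4729 0.266  0.0762] ext [0.083 0.085 0.019]
[376.1 239. ] [ 25  25 495] cast [ 0.4713 -0.252   0.077 ] depth med [ 0.4715 -0.252   0.0759] ext [0.083 0.084 0.016]
salt [0.499 0.113 0.087]
honey [ 0.461 -0.14   0.085]
mill [ 0.476 -0.436  0.16 ]
tuna [ 0.618 -0.067  0.035]
jam [ 0.729 -0.056  0.098]
rackedge [0.597 0.228 0.037]
side
[246.  148.5] [ 29  16 364] cast [0.4745 0.2581 0.077 ] depth med [0.4743 0.2591 0.0762] ext [0.087 0.086 0.01 ]
[354.9 194.8] [ 26  17 312] cast [ 0.7389 -0.0322  0.077 ] depth med [ 0.7304 -0.0547  0.098 ] ext [0.081 0.106 0.043]
[262.2 201.7] [ 33  22 560] cast [ 0.4837 -0.0046  0.077 ] depth med [ 0.4832 -0.0085  0.0802] ext [0.087 0.089 0.011]
[275.2 273.2] [ 39  31 901] cast [ 0.4731 -0.2583  0.077 ] depth med [ 0.473  -0.2585  0.0763] ext [0.086 0.087 0.014]
```

Emit:
servo_tool --deltas '[[[0,0,-30],[0,0,0.13],1],[[0,0,-30],[0,0,0.13],1],[[35,-38,0],[0,0,0],1],[[35,-38,0],[0,0,0],1],[[35,-38,0],[0,0,0],1],[[35,-38,0],[0,0,0],1],[[35,-38,0],[0,0,0],1],[[35,-38,0],[0,0,0],1],[[35,-38,0],[0,0,0],1],[[35,-38,0],[0,0,0],1]]' --grip_force 40

```text
t: 1.35
eef_pos: [0.4414, -0.2986, 0.2631]
tool_rot: [-3.141, 0.0, -0.0]
ft_force: [0.9, -1.1, -0.7]
width: 0.0
gripper_force: 0.0
```

Emit:
servo_tool --deltas '[[[0,-55,0],[0,0,0],1],[[0,-55,0],[0,0,0],1],[[0,-55,0],[0,0,0],1],[[0,-55,0],[0,0,0],1],[[0,-55,0],[0,0,0],1],[[0,-55,0],[0,0,0],1],[[0,-55,0],[0,0,0],1],[[0,-55,0],[0,0,0],1],[[0,-55,0],[0,0,0],1],[[0,-55,0],[0,0,0],1]]'

```text
t: 2.6
eef_pos: [0.4405, 0.2515, 0.2632]
tool_rot: [3.142, -0.0, -0.001]
ft_force: [1.5, -1.2, 0.0]
width: 0.0003
gripper_force: 0.0
```

Emit:
servo_tool --deltas '[[[0,0,50],[0,0,0],1],[[0,-11,40],[0,0,0],1],[[0,0,0],[0,0,0],1],[[0,0,0],[0,0,0],1]]'

```text
t: 3.1
eef_pos: [0.4412, 0.261, 0.1746]
tool_rot: [-3.141, -0.001, -0.0]
ft_force: [0.1, -0.4, 1.3]
width: 0.0003
gripper_force: 0.0
```

```bash
python3 - <<'E'
from plant import state, optics
from h import *
for n in("wrist","top","side"):
    c=optics.read_camera(n); print(n); lids(c); cv2.imwrite(f"pics/{n}1.png",c["image"][:,:,::-1])
s=state(); print(s["eef_pos"],s["tool_rot"],s["ft_force"],s["qpos"])
E
```

```text
wrist
[608.2 141.1] [  73  101 5735] cast [0.4823 0.0007 0.077 ] depth med [0.4823 0.0045 0.0815] ext [0.087 0.072 0.019]
[584.9 101.1] [ 36  25 129] cast [0.5161 0.031  0.077 ] depth med [0.5156 0.0205 0.0633] ext [0.02  0.026 0.016]
[309.3 146.9] [  98   98 7021] cast [0.4773 0.2642 0.077 ] depth med [0.4773 0.2646 0.0776] ext [0.087 0.087 0.005]
top
[304.1 236. ] [ 25  25 489] cast [ 0.4825 -0.0038  0.077 ] depth med [ 0.4823 -0.0034  0.0798] ext [0.083 0.083 0.013]
[227.1 236. ] [ 25  24 346] cast [0.483 0.261 0.077] depth med [0.4832 0.2607 0.0764] ext [0.079 0.083 0.017]
[376.1 239. ] [ 25  25 496] cast [ 0.4713 -0.252   0.077 ] depth med [ 0.4715 -0.2522  0.076 ] ext [0.083 0.084 0.014]
side
[245.9 148.7] [ 29  18 377] cast [0.4742 0.2566 0.077 ] depth med [0.4736 0.2584 0.0762] ext [0.087 0.091 0.017]
[355.  194.8] [ 26  18 317] cast [ 0.7391 -0.0324  0.077 ] depth med [ 0.7302 -0.0556  0.0983] ext [0.081 0.103 0.044]
[262.2 201.8] [ 33  24 569] cast [ 0.4836 -0.0053  0.077 ] depth med [ 0.4832 -0.0093  0.0801] ext [0.087 0.089 0.02 ]
[275.1 273.4] [ 39  32 914] cast [ 0.4729 -0.2587  0.077 ] depth med [ 0.4728 -0.2581  0.0764] ext [0.086 0.088 0.017]
[0.44151303 0.26086227 0.17470635] [-3.14095457e+00 -2.11976984e-03 -9.39520009e-04] [-0.34549896  0.52405091 -0.24655212] [-0.02293027  0.31317992 -0.67551485  1.90362057  0.23186607  1.00073702
 -2.37232775]
```

View pics/wrist1.png

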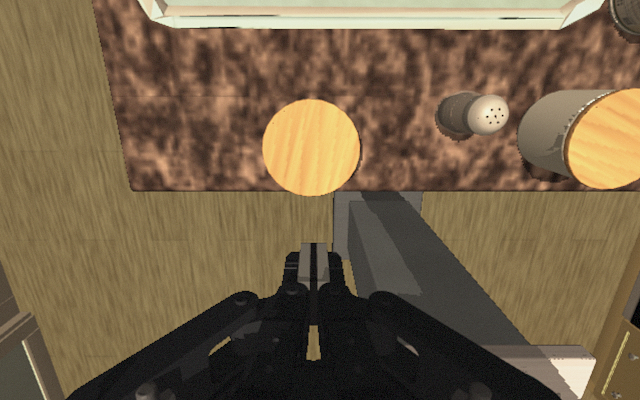

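The wrist view shows the left lid whole at (310,147), centred at about (0.476, 0.263), with the shut fingers in line below it. I'll descend over its near rim, with the tool tilted so the outer tip edge touches first.

Emit:
servo_tool --deltas '[[[2,-2,35],[0,0,0],1],[[0,0,30],[0,0,0],1],[[0,0,0],[0,0.1,0],1],[[0,0,0],[0,0.1,0],1],[[-2,0,10],[0,0,0],1],[[0,0,0],[0,0,0],1],[[0,0,0],[0,0,0],1]]'

```text
t: 4.12
eef_pos: [0.4435, 0.2629, 0.0982]
tool_rot: [-3.141, -0.199, -0.001]
ft_force: [0.6, 0.2, -0.1]
width: -0.0001
gripper_force: 0.0
```

Emit:
servo_tool --deltas '[[[0,0,0],[0,0,0],1],[[0,0,0],[0,0,0],1]]'

```text
t: 4.38
eef_pos: [0.443, 0.2629, 0.098]
tool_rot: [-3.141, -0.2, -0.001]
ft_force: [0.2, 0.8, -0.0]
width: -0.0
gripper_force: 0.0
```

Emit:
servo_tool --deltas '[[[-0.8,0,4],[0,0,0],1],[[0,0,0],[0,0,0],1]]'

```text
t: 4.62
eef_pos: [0.4426, 0.2628, 0.0936]
tool_rot: [3.141, -0.199, -0.0]
ft_force: [0.3, -1.2, 0.5]
width: 0.0003
gripper_force: 0.0
```

Emit:
servo_tool --deltas '[[[-0.3,0,1.5],[0,0,0],1],[[0,0,0],[0,0,0],1]]'

```text
t: 4.88
eef_pos: [0.4427, 0.2629, 0.0923]
tool_rot: [3.142, -0.2, -0.0]
ft_force: [-0.5, -0.3, 0.0]
width: 0.0
gripper_force: 0.0
```

Emit:
servo_tool --deltas '[[[-0.2,0,1],[0,0,0],1],[[0,0,0],[0,0,0],1]]'

```text
t: 5.12
eef_pos: [0.4427, 0.2629, 0.0913]
tool_rot: [-3.142, -0.2, -0.0]
ft_force: [0.3, 0.7, 0.4]
width: 0.0003
gripper_force: 0.0
```

Emit:
servo_tool --deltas '[[[-0.2,0,1],[0,0,0],1],[[0,0,0],[0,0,0],1]]'

```text
t: 5.38
eef_pos: [0.4427, 0.2629, 0.0903]
tool_rot: [3.142, -0.2, -0.0]
ft_force: [0.3, 0.1, -0.3]
width: -0.0001
gripper_force: 0.0
```

Emit:
servo_tool --deltas '[[[-0.2,0,1],[0,0,0],1],[[0,0,0],[0,0,0],1]]'

```text
t: 5.62
eef_pos: [0.4427, 0.2629, 0.0892]
tool_rot: [-3.142, -0.2, -0.0]
ft_force: [-0.2, -0.2, 0.2]
width: -0.0001
gripper_force: 0.0
```

Emit:
servo_tool --deltas '[[[-0.2,0,1],[0,0,0],1],[[0,0,0],[0,0,0],1]]'

```text
t: 5.88
eef_pos: [0.4427, 0.2629, 0.0882]
tool_rot: [3.142, -0.2, -0.0]
ft_force: [-0.1, 0.3, 0.3]
width: 0.0001
gripper_force: 0.0
```

Emit:
servo_tool --deltas '[[[-0.2,0,1],[0,0,0],1],[[0,0,0],[0,0,0],1]]'

```text
t: 6.12
eef_pos: [0.4427, 0.2629, 0.0872]
tool_rot: [3.142, -0.2, -0.0]
ft_force: [-0.6, -0.2, 0.4]
width: 0.0
gripper_force: 0.0
```

```bash
python3 - <<'E'
from plant import state, optics
from h import *
c=optics.read_camera("wrist"); lids(c); a=c["image"][:,:,::-1]
d=optics.read_camera("side"); b=cv2.resize(d["image"][90:230,190:330,::-1],(400,400),interpolation=cv2.INTER_CUBIC)
cv2.imwrite("pics/c2.png",np.hstack([a[:,120:520],b]))
print(state()["ft_force"])
E
```

```text
[310.9 176.8] [  136   134 13379] cast [0.4766 0.264  0.077 ] depth med [0.4766 0.2646 0.0775] ext [0.086 0.087 0.005]
[541.7 131.9] [ 31  38 247] cast [0.5048 0.1188 0.077 ] depth med [0.5047 0.124  0.0841] ext [0.023 0.014 0.011]
[0.88838476 0.28290661 0.02473009]
```

View pics/c2.png

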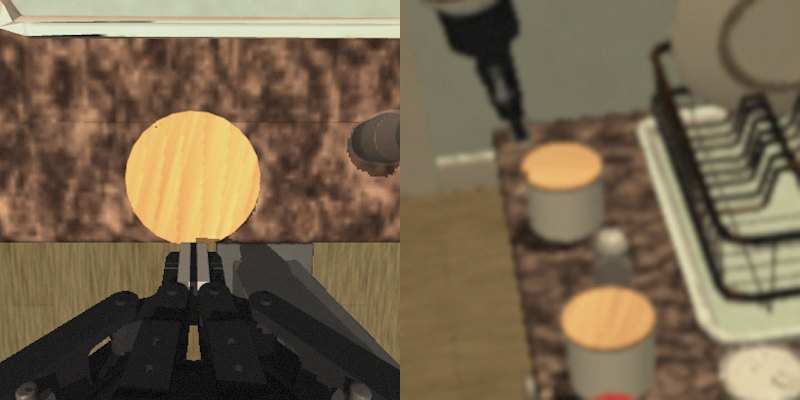

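```bash
python3 - <<'E'
from plant import state, optics
from h import *
for n in ("side","wrist"):
    c=optics.read_camera(n)
    for p in [(.4449,.263,.0764),(.4427,.263,.0872),(.434,.263,.074),(.4449,.263,.0864),(.432,.263,.077)]:
        q=c["view"]@np.array([*p,1]); u,v=c["fx"]*q[0]/q[2]+c["cx"],c["fy"]*q[1]/q[2]+c["cy"]
        print(n,p,round(u,1),round(v,1), "crop",((u-190)/140*400+400,(v-90)/140*400) if n=="side" else (u-120,v))
    if n=="wrist":
        P=pts(c)
        for v in range(236,262,2): print(v,P[v,318].round(4),P[v,324].round(4),P[v,306].round(4))
E
```

```text
side (0.4449, 0.263, 0.0764) 236.3 148.9 crop (np.float64(532.348390284782), np.float64(168.26118220304204))
side (0.4427, 0.263, 0.0872) 235.3 146.1 crop (np.float64(529.4092416497408), np.float64(160.26400689805388))
side (0.434, 0.263, 0.074) 232.9 149.9 crop (np.float64(522.5660476380116), np.float64(171.2815288467997))
side (0.4449, 0.263, 0.0864) 236.0 146.2 crop (np.float64(531.5027799988753), np.float64(160.6365963039775))
side (0.432, 0.263, 0.077) 232.2 149.2 crop (np.float64(520.4613450939318), np.float64(169.22543618974325))
wrist (0.4449, 0.263, 0.0764) 312.6 224.9 crop (np.float64(192.61387525816622), np.float64(224.931653839338))
wrist (0.4427, 0.263, 0.0872) 312.6 232.4 crop (np.float64(192.57937591632043), np.float64(232.3770529699608))
wrist (0.434, 0.263, 0.074) 312.6 240.0 crop (np.float64(192.63178565663912), np.float64(239.99872294159226))
wrist (0.4449, 0.263, 0.0864) 312.6 228.6 crop (np.float64(192.57994766552224), np.float64(228.6223278142632))
wrist (0.432, 0.263, 0.077) 312.6 244.2 crop (np.float64(192.62432617603474), np.float64(244.20339625386987))
236 [
[... 243 characters left out ...]
.4334 0.2555 0.0768] [0.434  0.2673 0.0785]
244 [0.446  0.2602 0.1229] [0.446  0.2571 0.123 ] [0.4462 0.2662 0.1235]
246 [0.4454 0.2602 0.1244] [0.4456 0.2572 0.125 ] [0.4454 0.2662 0.1243]
248 [0.4453 0.2602 0.1272] [0.4454 0.2573 0.1277] [0.4452 0.2662 0.1269]
250 [0.491  0.2626 0.2718] [0.4446 0.2573 0.1282] [0.4447 0.2661 0.1285]
252 [0.4444 0.2603 0.1306] [0.4447 0.2574 0.1315] [0.4444 0.2661 0.1306]
254 [0.4444 0.2603 0.1338] [0.444  0.2575 0.1326] [0.444  0.266  0.1326]
256 [0.4441 0.2604 0.1356] [0.4441 0.2576 0.1357] [0.4437 0.266  0.1343]
258 [0.4438 0.2604 0.1375] [0.4434 0.2576 0.1363] [0.4437 0.2659 0.1371]
260 [0.4428 0.2604 0.1375] [0.4434 0.2577 0.1391] [0.4431 0.2659 0.1381]
```

```bash
python3 - <<'E'
from plant import state, optics
from h import *
for n in ("side","top","wrist"):
    c=optics.read_camera(n); P=pts(c)
    m=(c["range_z"]>0)&(abs(P[...,1]-.263)<.035)&(P[...,0]>.40)&(P[...,0]<.49)&(P[...,2]>.084)&(P[...,2]<.2)
    q=P[m]; q=q[np.argsort(q[:,2])]; print(n,len(q)); print(q[::max(1,len(q)//12)][:12].round(3).tolist())
s=state();print(s["eef_pos"],s["width"])
v=np.linalg.inv(c["view"])[:3,3]; print("wristcam",v)
E
```

```text
side 122
[[0.438, 0.257, 0.114], [0.426, 0.26, 0.121], [0.433, 0.255, 0.127], [0.438, 0.244, 0.133], [0.427, 0.25, 0.138], [0.434, 0.253, 0.142], [0.436, 0.247, 0.146], [0.434, 0.233, 0.162], [0.437, 0.229, 0.167], [0.434, 0.248, 0.183], [0.406, 0.246, 0.188], [0.426, 0.239, 0.193]]
top 37
[[0.441, 0.259, 0.122], [0.444, 0.271, 0.125], [0.444, 0.268, 0.128], [0.437, 0.253, 0.144], [0.44, 0.26, 0.159], [0.436, 0.235, 0.166], [0.43, 0.248, 0.167], [0.436, 0.231, 0.169], [0.427, 0.237, 0.173], [0.433, 0.249, 0.174], [0.43, 0.232, 0.181], [0.424, 0.23, 0.189]]
wrist 20413
[[0.446, 0.267, 0.121], [0.441, 0.262, 0.148], [0.439, 0.251, 0.162], [0.438, 0.284, 0.167], [0.417, 0.292, 0.17], [0.427, 0.237, 0.172], [0.437, 0.257, 0.175], [0.433, 0.289, 0.179], [0.427, 0.229, 0.184], [0.429, 0.297, 0.188], [0.437, 0.253, 0.193], [0.437, 0.246, 0.197]]
[0.44278819 0.26295494 0.0873268 ] 0.00010182272864458804
wristcam [0.49103319 0.2625501  0.27184535]
```

The picture shows the lid at crop (193,177), with the fingers ending at row 243, short of the near rim. All three depth views put the real fingertips at z≈0.117. That is about 44 mm higher than the stated tip offset implies, so I haven't touched the lid. I'll shift 11 mm over the rim and keep descending, going by the measured tip and the force.

Emit:
servo_tool --deltas '[[[10.8,0,2.2],[0,0,0],1],[[-3.2,0,15.7],[0,0,0],1],[[-3,0,14.7],[0,0,0],1],[[0,0,0],[0,0,0],1],[[0,0,0],[0,0,0],1]]'

```text
t: 7.1
eef_pos: [0.4536, 0.2632, 0.0562]
tool_rot: [3.142, -0.2, 0.0]
ft_force: [0.8, 0.4, 0.2]
width: -0.0001
gripper_force: 0.0
```

```bash
cat >> h.py <<'E'
def tips(y):
    from plant import state, optics
    s=state();print(s["t"],s["eef_pos"].round(4),s["ft_force"].round(1))
    for n in ("side","top","wrist"):
        c=optics.read_camera(n); P=pts(c)
        m=(c["range_z"]>0)&(abs(P[...,1]-y)<.025)&(P[...,0]>.40)&(P[...,0]<.52)&(P[...,2]>.0825)&(P[...,2]<.2)
        q=P[m]; q=q[np.argsort(q[:,2])]; print(n,q[:40:8].round(3).tolist())
    lids(c)
E
python3 -c "
from h import *; tips(.263)"
```

```text
7.1 [0.4536 0.2632 0.0562] [0.8 0.4 0.2]
side [[0.457, 0.261, 0.083], [0.457, 0.262, 0.09], [0.444, 0.254, 0.093], [0.456, 0.268, 0.098], [0.448, 0.252, 0.101]]
top [[0.476, 0.239, 0.083], [0.455, 0.266, 0.097], [0.44, 0.245, 0.14], [0.45, 0.254, 0.155]]
wrist [[0.457, 0.264, 0.09], [0.457, 0.266, 0.091], [0.457, 0.267, 0.091], [0.457, 0.263, 0.092], [0.457, 0.258, 0.092]]
[584.9 148.9] [ 36  52 330] cast [0.5049 0.1177 0.077 ] depth med [0.5037 0.124  0.0838] ext [0.026 0.012 0.012]
[312.3 195. ] [  159   150 17202] cast [0.48   0.2633 0.077 ] depth med [0.48   0.264  0.0775] ext [0.082 0.087 0.024]
```

Emit:
servo_tool --deltas '[[[-0.8,0,3.9],[0,0,0],1],[[0,0,0],[0,0,0],1]]'

```text
t: 7.5
eef_pos: [0.4536, 0.2628, 0.0521]
tool_rot: [3.141, -0.2, -0.0]
ft_force: [-0.4, 0.3, 0.1]
width: 0.0001
gripper_force: 0.0
```

Emit:
servo_tool --deltas '[[[-0.2,0,1],[0,0,0],1],[[0,0,0],[0,0,0],1]]'

```text
t: 7.75
eef_pos: [0.4537, 0.263, 0.0512]
tool_rot: [-3.142, -0.2, -0.0]
ft_force: [-0.2, -0.3, 0.3]
width: -0.0005
gripper_force: 0.0
```

Emit:
servo_tool --deltas '[[[-0.2,0,1],[0,0,0],1],[[0,0,0],[0,0,0],1]]'

```text
t: 8.0
eef_pos: [0.4539, 0.2631, 0.0507]
tool_rot: [-3.142, -0.201, -0.0]
ft_force: [-5.1, -2.1, 12.8]
width: -0.0
gripper_force: 6.5
```

Emit:
servo_tool --deltas '[[[0,0,-0.4],[0,0,0],1],[[0,0,0],[0,0,0],1]]'

```text
t: 8.25
eef_pos: [0.4538, 0.263, 0.0509]
tool_rot: [-3.141, -0.2, -0.0]
ft_force: [-1.7, -1.1, 6.3]
width: -0.0
gripper_force: 3.3
```

Left: stiff at home height and no give, so it is seated. Next is the middle lid.

Emit:
servo_tool --deltas '[[[8,0,-39.2],[0,0,0],1],[[8,0,-39.2],[0,0,0],1],[[1.5,53,0.3],[0,0,0],1],[[1.5,53,0.3],[0,0,0],1],[[1.5,53,0.3],[0,0,0],1],[[1.5,54,0.3],[0,0,0],1],[[1.4,54,0.3],[0,0,0],1],[[0,0,0],[0,0,0],1]]'

```text
t: 9.25
eef_pos: [0.4611, -0.0079, 0.1305]
tool_rot: [3.141, -0.2, -0.006]
ft_force: [-0.4, 1.0, -0.5]
width: 0.0
gripper_force: 0.0
```

Emit:
servo_tool --deltas '[[[-6,0,29.4],[0,0,0],1],[[-6,0,29.4],[0,0,0],1],[[-1,0,4.9],[0,0,0],1],[[0,0,0],[0,0,0],1],[[0,0,0],[0,0,0],1]]'

```text
t: 9.88
eef_pos: [0.4619, -0.0039, 0.0666]
tool_rot: [3.141, -0.201, -0.0]
ft_force: [0.5, 0.6, -0.1]
width: 0.0003
gripper_force: 0.0
```

```bash
python3 -c "
from h import *; tips(-.004)"
```

```text
9.875 [ 0.4619 -0.0039  0.0666] [ 0.5  0.6 -0.1]
side [[0.49, 0.016, 0.083], [0.489, -0.023, 0.083], [0.499, -0.026, 0.084], [0.446, -0.01, 0.095], [0.448, -0.018, 0.101]]
top [[0.475, 0.021, 0.083], [0.485, 0.017, 0.083], [0.513, 0.0, 0.083], [0.482, -0.01, 0.085]]
wrist [[0.481, 0.015, 0.083], [0.495, -0.02, 0.083], [0.465, -0.017, 0.083], [0.499, 0.018, 0.083], [0.506, -0.011, 0.083]]
[315.3 193.1] [  153   144 16374] cast [ 0.4877 -0.0056  0.077 ] depth med [ 0.4879 -0.0055  0.0815] ext [0.082 0.087 0.006]
[499.2 206.5] [ 57  61 867] cast [ 0.4798 -0.1126  0.077 ] depth med [ 0.4793 -0.1191  0.0649] ext [0.036 0.036 0.017]
[578.7 220.7] [ 44  42 297] cast [ 0.4713 -0.1597  0.077 ] depth med [ 0.4721 -0.149   0.087 ] ext [0.023 0.024 0.004]
```

Emit:
servo_tool --deltas '[[[-1.7,0,8.3],[0,0,0],1],[[0,0,0],[0,0,0],1],[[0,0,0],[0,0,0],1]]'

```text
t: 10.4
eef_pos: [0.4611, -0.004, 0.057]
tool_rot: [-3.141, -0.2, -0.0]
ft_force: [-0.4, -0.6, -0.4]
width: -0.0004
gripper_force: 0.0
```

Emit:
servo_tool --deltas '[[[-0.2,0,1],[0,0,0],1],[[0,0,0],[0,0,0],1]]'

```text
t: 10.65
eef_pos: [0.4612, -0.0041, 0.0561]
tool_rot: [-3.142, -0.2, -0.0]
ft_force: [-0.0, -0.1, -0.5]
width: 0.0001
gripper_force: 0.0
```

Emit:
servo_tool --deltas '[[[-0.1,0,0.5],[0,0,0],1],[[0,0,0],[0,0,0],1]]'

```text
t: 10.9
eef_pos: [0.4612, -0.0041, 0.0556]
tool_rot: [-3.142, -0.2, -0.0]
ft_force: [0.1, 0.4, 0.1]
width: -0.0002
gripper_force: 0.0
```

Emit:
servo_tool --deltas '[[[-0.1,0,0.5],[0,0,0],1],[[0,0,0],[0,0,0],1]]'

```text
t: 11.15
eef_pos: [0.4612, -0.004, 0.0551]
tool_rot: [-3.142, -0.2, -0.0]
ft_force: [-0.7, 0.7, -0.4]
width: 0.0001
gripper_force: 0.0
```

Emit:
servo_tool --deltas '[[[-0.1,0,0.5],[0,0,0],1],[[0,0,0],[0,0,0],1]]'

```text
t: 11.4
eef_pos: [0.4611, -0.0041, 0.0545]
tool_rot: [-3.142, -0.2, -0.0]
ft_force: [-0.7, 0.3, 0.7]
width: -0.0002
gripper_force: 0.1
```

Emit:
servo_tool --deltas '[[[-0.2,0,1],[0,0,0],1],[[0,0,0],[0,0,0],1]]'

```text
t: 11.65
eef_pos: [0.4611, -0.004, 0.0535]
tool_rot: [-3.141, -0.2, -0.0]
ft_force: [0.2, -0.3, 0.4]
width: 0.0001
gripper_force: 0.1
```

Emit:
servo_tool --deltas '[[[-0.1,0,0.5],[0,0,0],1],[[0,0,0],[0,0,0],1]]'

```text
t: 11.9
eef_pos: [0.4612, -0.0041, 0.053]
tool_rot: [-3.141, -0.2, -0.0]
ft_force: [-0.3, -0.3, 1.3]
width: 0.0002
gripper_force: 0.1
```

Emit:
servo_tool --deltas '[[[-0.1,0,0.5],[0,0,0],1],[[0,0,0],[0,0,0],1]]'

```text
t: 12.15
eef_pos: [0.4612, -0.004, 0.0525]
tool_rot: [-3.142, -0.2, -0.0]
ft_force: [-1.1, 0.4, 0.2]
width: 0.0003
gripper_force: 0.1
```

Emit:
servo_tool --deltas '[[[-0.1,0,0.5],[0,0,0],1],[[0,0,0],[0,0,0],1]]'

```text
t: 12.4
eef_pos: [0.4612, -0.0041, 0.052]
tool_rot: [-3.142, -0.2, -0.0]
ft_force: [-0.1, 0.4, -0.1]
width: -0.0
gripper_force: 0.1
```

Emit:
servo_tool --deltas '[[[-0.1,0,0.5],[0,0,0],1],[[0,0,0],[0,0,0],1]]'

```text
t: 12.65
eef_pos: [0.4612, -0.0041, 0.0515]
tool_rot: [-3.142, -0.2, -0.0]
ft_force: [-0.6, -0.7, 1.6]
width: 0.0
gripper_force: 1.0
```

Emit:
servo_tool --deltas '[[[0,0,0.2],[0,0,0],1],[[0,0,0],[0,0,0],1]]'

```text
t: 12.9
eef_pos: [0.4613, -0.0041, 0.0514]
tool_rot: [-3.142, -0.2, -0.0]
ft_force: [-2.2, -0.5, 4.3]
width: -0.0003
gripper_force: 2.5
```

```bash
python3 - <<'E'
from plant import state,optics
from h import *
c=optics.read_camera("wrist"); P=pts(c)
h=cv2.cvtColor(c["image"],cv2.COLOR_RGB2HSV); m=cv2.inRange(h,(5,70,140),(22,255,255))
q=P[(m>0)&(P[...,2]>.07)&(P[...,2]<.092)&(abs(P[...,1]+.004)<.05)&(P[...,0]>.43)&(P[...,0]<.54)]
print(np.linalg.lstsq(np.c_[q[:,:2]-[.483,-.004],np.ones(len(q))],q[:,2],rcond=None)[0], len(q), state()["ft_force"],state()["gripper_force"])
E
```

```text
[ 0.11530849 -0.00172938  0.08221546] 19048 [-1.80554351  0.57169761  5.53778676] 2.553077512420714
```

The middle lid tips 0.115 rad under about 5 N, so it is the loose one. The right lid still has to be tried.

Emit:
servo_tool --deltas '[[[8,0,-39.2],[0,0,0],1],[[8,0,-39.2],[0,0,0],1],[[-2.1,50,-0.4],[0,0,0],1],[[-2.1,50,-0.4],[0,0,0],1],[[-2.1,50,-0.4],[0,0,0],1],[[-2.1,50,-0.4],[0,0,0],1],[[-2.1,51,-0.4],[0,0,0],1],[[0,0,0],[0,0,0],1]]'

```text
t: 13.95
eef_pos: [0.4498, -0.2587, 0.1309]
tool_rot: [3.142, -0.2, -0.005]
ft_force: [-0.5, 0.4, -0.4]
width: 0.0003
gripper_force: 0.0
```

Emit:
servo_tool --deltas '[[[-6,0,29.4],[0,0,0],1],[[-6,0,29.4],[0,0,0],1],[[-1,0,4.9],[0,0,0],1],[[0,0,0],[0,0,0],1],[[0,0,0],[0,0,0],1]]'

```text
t: 14.58
eef_pos: [0.4511, -0.2553, 0.0673]
tool_rot: [3.141, -0.201, 0.0]
ft_force: [-0.8, 0.3, 0.9]
width: 0.0
gripper_force: 0.0
```

```bash
python3 -c "
from h import *; tips(-.255)"
```

```text
14.575 [ 0.4511 -0.2553  0.0673] [-0.8  0.3  0.9]
side [[0.436, -0.261, 0.095], [0.455, -0.263, 0.102], [0.435, -0.261, 0.105], [0.454, -0.253, 0.108], [0.438, -0.27, 0.111]]
top [[0.468, -0.254, 0.083], [0.445, -0.233, 0.147]]
wrist [[0.454, -0.26, 0.1], [0.449, -0.245, 0.101], [0.45, -0.245, 0.102], [0.45, -0.267, 0.102], [0.45, -0.246, 0.102]]
[311.3 192.1] [  149   141 15706] cast [ 0.4774 -0.2546  0.077 ] depth med [ 0.477  -0.2544  0.0775] ext [0.082 0.087 0.005]
[119.2 205.3] [ 35  29 238] cast [ 0.4697 -0.1426  0.077 ] depth med [ 0.4712 -0.1479  0.0871] ext [0.016 0.02  0.003]
```

Down 13 mm to just above the contact height, then small steps.

Emit:
servo_tool --deltas '[[[-1.4,0,7],[0,0,0],1],[[-1,0,5],[0,0,0],1],[[0,0,0],[0,0,0],1],[[0,0,0],[0,0,0],1]]'

```text
t: 15.22
eef_pos: [0.4506, -0.255, 0.0539]
tool_rot: [-3.141, -0.2, -0.0]
ft_force: [-0.4, -0.2, 0.6]
width: -0.0006
gripper_force: 0.0
```

Emit:
servo_tool --deltas '[[[-0.2,0,1],[0,0,0],1],[[0,0,0],[0,0,0],1]]'

```text
t: 15.48
eef_pos: [0.4506, -0.2551, 0.053]
tool_rot: [3.142, -0.2, -0.0]
ft_force: [-0.9, -0.2, 0.8]
width: 0.0
gripper_force: 0.0
```

Emit:
servo_tool --deltas '[[[-0.1,0,0.5],[0,0,0],1],[[0,0,0],[0,0,0],1]]'

```text
t: 15.72
eef_pos: [0.4505, -0.255, 0.0524]
tool_rot: [-3.142, -0.2, -0.0]
ft_force: [0.4, 0.4, 0.3]
width: 0.0001
gripper_force: 0.0
```

Emit:
servo_tool --deltas '[[[-0.1,0,0.5],[0,0,0],1],[[0,0,0],[0,0,0],1]]'

```text
t: 15.98
eef_pos: [0.4505, -0.2551, 0.0519]
tool_rot: [-3.142, -0.2, -0.0]
ft_force: [0.5, 0.3, 0.7]
width: -0.0003
gripper_force: 0.0
```

Emit:
servo_tool --deltas '[[[-0.1,0,0.4],[0,0,0],1],[[0,0,0],[0,0,0],1]]'

```text
t: 16.23
eef_pos: [0.4505, -0.2551, 0.0515]
tool_rot: [-3.141, -0.2, -0.0]
ft_force: [0.0, -0.0, -0.3]
width: 0.0003
gripper_force: 0.0
```

Emit:
servo_tool --deltas '[[[-0.1,0,0.4],[0,0,0],1],[[0,0,0],[0,0,0],1]]'

```text
t: 16.48
eef_pos: [0.4506, -0.2551, 0.0511]
tool_rot: [-3.142, -0.2, -0.0]
ft_force: [0.1, 0.2, 1.0]
width: 0.0
gripper_force: 0.4
```

Emit:
servo_tool --deltas '[[[0,0,0.3],[0,0,0],1],[[0,0,0],[0,0,0],1]]'

```text
t: 16.73
eef_pos: [0.4506, -0.2551, 0.0509]
tool_rot: [3.142, -0.2, -0.0]
ft_force: [-1.4, 0.9, 5.6]
width: -0.0003
gripper_force: 2.5
```

The right lid is stiff at home height too. Now I'll go back to the middle lid, straighten the tool and press at its centre.

Emit:
servo_tool --deltas '[[[8,0,-39.2],[0,0,0],1],[[8,0,-39.2],[0,0,0],1],[[0,0,0],[0,-0.1,0],1],[[0,0,0],[0,-0.1,0],1],[[6,-50,0],[0,0,0],1],[[6,-50,0],[0,0,0],1],[[6,-50,0],[0,0,0],1],[[6,-50,0],[0,0,0],1],[[8,-51,0],[0,0,0],1],[[0,0,0],[0,0,0],1]]'

```text
t: 17.98
eef_pos: [0.483, -0.0002, 0.131]
tool_rot: [-3.14, -0.0, 0.005]
ft_force: [-0.2, -0.2, 0.8]
width: -0.0001
gripper_force: 0.0
```

Emit:
servo_tool --deltas '[[[0,0,30],[0,0,0],1],[[0,0,25],[0,0,0],1],[[0,0,0],[0,0,0],1],[[0,0,0],[0,0,0],1]]'

```text
t: 18.48
eef_pos: [0.4831, -0.0043, 0.0766]
tool_rot: [-3.142, -0.001, -0.001]
ft_force: [0.3, 0.7, -0.3]
width: -0.0
gripper_force: 0.0
```

```bash
python3 - <<'E'
from h import *; tips(-.004)
from plant import optics
c=optics.read_camera("wrist"); cv2.imwrite("pics/w5.png",c["image"][:,:,::-1]); lids(optics.read_camera("side"))
E
```

```text
18.475 [ 0.4831 -0.0043  0.0766] [ 0.3  0.7 -0.3]
side [[0.466, 0.004, 0.083], [0.481, -0.004, 0.083], [0.498, -0.0, 0.084], [0.484, -0.009, 0.104], [0.474, -0.01, 0.111]]
top []
wrist [[0.502, 0.02, 0.083], [0.486, -0.027, 0.083], [0.484, 0.001, 0.083], [0.502, 0.017, 0.083], [0.492, -0.027, 0.083]]
[309.1 209.8] [ 143  113 8957] cast [ 0.4984 -0.0022  0.077 ] depth med [ 0.5001 -0.0006  0.0816] ext [0.068 0.087 0.029]
[496.3 225.8] [  74   60 1367] cast [ 0.4877 -0.1177  0.077 ] depth med [ 0.4847 -0.1227  0.0646] ext [0.039 0.044 0.022]
[570.3 246. ] [21 28 94] cast [ 0.4737 -0.1673  0.077 ] depth med [ 0.4805 -0.158   0.0871] ext [0.018 0.011 0.004]
[637.7 264.9] [  5  37 119] cast [ 0.4599 -0.2147  0.077 ] depth med [ 0.4597 -0.2141  0.0771] ext [0.027 0.01  0.003]
[549. 259.] [ 20  18 151] cast [ 0.4643 -0.1562  0.077 ] depth med [ 0.4704 -0.1472  0.087 ] ext [0.012 0.011 0.003]
[354.9 269.5] [ 26  13 108] cast [ 0.4566 -0.0317  0.077 ] depth med [ 0.4595 -0.031   0.0816] ext [0.01  0.016 0.002]
[238.1 149.2] [ 12  18 130] cast [0.4501 0.2591 0.077 ] depth med [0.4512 0.2616 0.0759] ext [0.035 0.086 0.012]
[355.  194.9] [ 26  17 321] cast [ 0.739  -0.0327  0.077 ] depth med [ 0.7294 -0.0553  0.0982] ext [0.081 0.104 0.043]
[269.1 201.2] [ 20  21 276] cast [ 0.5023 -0.0071  0.077 ] depth med [ 0.5015 -0.0107  0.0805] ext [0.051 0.079 0.039]
[275.1 273.6] [ 39  33 929] cast [ 0.4728 -0.2595  0.077 ] depth med [ 0.4726 -0.2587  0.0763] ext [0.086 0.088 0.018]
```

View pics/w5.png

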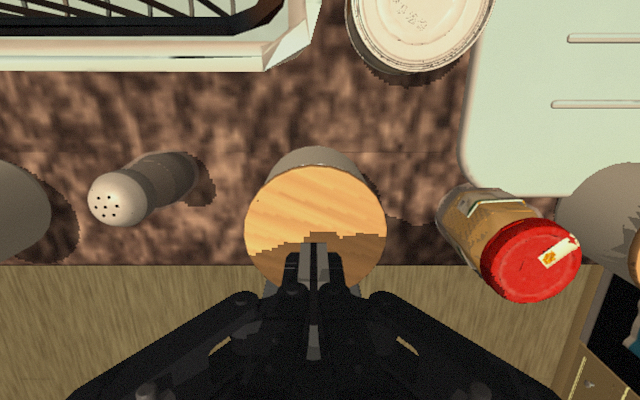

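The wrist view shows the middle lid spanning columns 245–387 and centred near (316,236). The shut tips are in line with that centre at column 314. Pressing down.

Emit:
servo_tool --deltas '[[[0,1,15],[0,0,0],1],[[0,0,6],[0,0,0],1],[[0,0,0],[0,0,0],1],[[0,0,0],[0,0,0],1]]'

```text
t: 19.23
eef_pos: [0.4828, -0.0049, 0.0549]
tool_rot: [-3.141, 0.0, -0.0]
ft_force: [0.5, 0.4, -0.3]
width: 0.0001
gripper_force: 0.0
```

Emit:
servo_tool --deltas '[[[0,0,1.5],[0,0,0],1],[[0,0,0],[0,0,0],1]]'

```text
t: 19.48
eef_pos: [0.4828, -0.0051, 0.0534]
tool_rot: [-3.142, -0.0, -0.0]
ft_force: [-0.1, 0.3, 0.7]
width: 0.0
gripper_force: 0.0
```

Emit:
servo_tool --deltas '[[[0,0,1],[0,0,0],1],[[0,0,0],[0,0,0],1]]'

```text
t: 19.73
eef_pos: [0.4829, -0.005, 0.0527]
tool_rot: [3.141, -0.0, -0.0]
ft_force: [-1.7, 0.7, 7.0]
width: -0.0002
gripper_force: 3.5
```

Emit:
servo_tool --deltas '[[[0,0,1],[0,0,0],1],[[0,0,0],[0,0,0],1]]'

```text
t: 19.98
eef_pos: [0.483, -0.0051, 0.0518]
tool_rot: [3.141, -0.001, -0.0]
ft_force: [-2.6, 0.5, 10.0]
width: 0.0002
gripper_force: 4.9
```

Emit:
servo_tool --deltas '[[[0,0,1],[0,0,0],1],[[0,0,0],[0,0,0],1]]'

```text
t: 20.23
eef_pos: [0.483, -0.0051, 0.0508]
tool_rot: [3.141, -0.001, -0.0]
ft_force: [-1.9, -0.9, 10.4]
width: -0.0002
gripper_force: 5.1
```

Emit:
servo_tool --deltas '[[[0,0,1],[0,0,0],1],[[0,0,0],[0,0,0],1]]'

```text
t: 20.48
eef_pos: [0.483, -0.0051, 0.0498]
tool_rot: [3.141, -0.001, -0.0]
ft_force: [-3.5, -0.9, 12.0]
width: -0.0003
gripper_force: 5.1
```

Emit:
servo_tool --deltas '[[[0,0,1],[0,0,0],1],[[0,0,0],[0,0,0],1]]'

```text
t: 20.72
eef_pos: [0.483, -0.0051, 0.0489]
tool_rot: [3.141, -0.001, -0.0]
ft_force: [-4.8, -0.7, 14.6]
width: -0.0002
gripper_force: 7.4
```

Emit:
servo_tool --deltas '[[[0,0,0.7],[0,0,0],1],[[0,0,0],[0,0,0],1]]'

```text
t: 20.98
eef_pos: [0.4831, -0.0051, 0.0489]
tool_rot: [3.141, -0.001, -0.0]
ft_force: [-11.7, -0.6, 32.5]
width: 0.0001
gripper_force: 16.0
```

Emit:
servo_tool --deltas '[[[0,0,0],[0,0,0],1],[[0,0,-3],[0,0,0],1],[[0,0,-40],[0,0,0],1],[[0,0,-40],[0,0,0],1],[[-40,0,-40],[0,0,0],1],[[-40,0,-20],[0,0,0],1],[[0,0,0],[0,0,0],1],[[0,0,0],[0,0,0],1]]'

```text
t: 21.98
eef_pos: [0.4031, -0.0052, 0.1907]
tool_rot: [3.141, -0.001, -0.001]
ft_force: [0.5, -1.2, -1.0]
width: -0.0001
gripper_force: 0.0
```

```bash
python3 - <<'E'
from plant import state,optics
from h import *
s=state(); print(s["t"],s["eef_pos"],s["ft_force"],s["dq"].round(3))
for n in ("wrist","side"):
    c=optics.read_camera(n); P=pts(c)
    h=cv2.cvtColor(c["image"],cv2.COLOR_RGB2HSV); m=cv2.inRange(h,(5,70,140),(22,255,255))
    q=P[(m>0)&(P[...,2]>.07)&(P[...,2]<.092)&(abs(P[...,1]+.004)<.05)&(P[...,0]>.43)&(P[...,0]<.54)]
    print(n,np.linalg.lstsq(np.c_[q[:,:2]-[.483,-.004],np.ones(len(q))],q[:,2],rcond=None)[0],len(q)); lids(c)
E
```

```text
21.975 [ 0.40314105 -0.00522051  0.19071432] [ 0.52952728 -1.24946801 -1.03252701] [-0.006  0.029  0.001 -0.008  0.    -0.001  0.001]
wrist [-0.00187285 -0.0003933   0.07760032] 7625
[314.3  91.5] [  98  103 7625] cast [ 0.4856 -0.0066  0.077 ] depth med [ 0.486  -0.0063  0.0776] ext [0.086 0.087 0.006]
[ 28.  106.2] [  65  101 5211] cast [0.4733 0.2516 0.077 ] depth med [0.4725 0.2514 0.0777] ext [0.087 0.07  0.006]
[589.8 104. ] [ 100  101 7654] cast [ 0.4748 -0.2543  0.077 ] depth med [ 0.4748 -0.2538  0.0775] ext [0.087 0.088 0.006]
[433.7 101.3] [ 30  39 245] cast [ 0.4772 -0.1137  0.077 ] depth med [ 0.4779 -0.1182  0.0635] ext [0.034 0.022 0.02 ]
[481.1 104.8] [ 29  29 165] cast [ 0.4742 -0.1567  0.077 ] depth med [ 0.4728 -0.1497  0.087 ] ext [0.023 0.023 0.005]
side [-0.00063495  0.00303288  0.07638458] 559
[245.9 148.8] [ 29  18 378] cast [0.4741 0.2565 0.077 ] depth med [0.4737 0.2586 0.076 ] ext [0.087 0.089 0.017]
[355.  194.9] [ 26  17 318] cast [ 0.739  -0.0327  0.077 ] depth med [ 0.73   -0.0553  0.098 ] ext [0.082 0.105 0.044]
[262.3 203. ] [ 33  24 565] cast [ 0.4833 -0.0102  0.077 ] depth med [ 0.4829 -0.0094  0.0763] ext [0.087 0.092 0.015]
[275.1 273.4] [ 39  32 916] cast [ 0.473  -0.2589  0.077 ] depth med [ 0.473  -0.2586  0.0764] ext [0.086 0.089 0.026]
```

All three lids are flat at home height and the arm is clear, so I'm handing in.

```bash
python3 -c "
from plant import workorder; print(workorder.close_job())"
```

```text
the job is handed in; nothing more can be done
None
```

The middle lid was the loose one: I tried left, middle and right in turn, then pressed the middle lid home with about 32 N, and it now lies flat on its pot; one light press, on the left lid (which was seated), briefly read about 13 N; the job is handed in, but no verdict came back.

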